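Raise the rack's fold-down shelf with its cam lever and hold it

ROBOT

A 6-joint arm with a two-finger parallel gripper is mounted at the origin on the work surface. World frame = base frame: x ahead of the robot, y to its left, z up, the work surface at z = 0. Lengths are in mm, angles in rad, forces in N, time in s.
With the tool pointing down it reaches from about 400 to 925 mm from the base axis. Payload 12.5 kg.
Tool frame: the origin (TCP) lies at the very end of the fingers, on their centre line; the grasp point (between the pads) lies 19 mm behind it; x points along the fingers, y is the direction in which the jaws open and shut, and the axes are right-handed (so a half turn about x gives the same grasp; the last joint's range is limited). The gripper opens to 95 mm and grips with 3 to 60 N. Pads are 20 mm wide; open, the fingers measure 119 mm over their backs; the gripper's body (75 mm by 180 mm) begins 59 mm behind the grasp point.
Start: joints at [-1.408, 0.491, 1.559, -0, 1.092, -0.106], TCP at [166.007, -602.57, 194.361] pointing down, gripper open.
Joint ranges: [-3.1, 3.1], [-0.84, 2.19], [0.05, 2.79], [-1.13, 4.28], [0.06, 2.93], [-2.69, 2.69]. Speed limits (rad/s): [2.22, 2.22, 2.79, 3.14, 3.14, 3.14].

INTERFACE

Orientations are given as [roll, pitch, yaw] about the fixed x, y, z axes, in that order (R = Rz(yaw) Ry(pitch) Rx(roll)).
In Python, from cell import * gives the robot as it stands.
- The arm moves only by the tool step_arm, never from a script. Its argument "steps" is a list of rows, each a list of 4 numbers: the shift along the tool's x, y, z in units of 50 mm (1.0 is 50 mm), then the turn about the tool's x in units of 8 degrees (1.0 is 8 degrees). A call has 1 to 20 rows; each row shifts and turns the commanded pose from where the row before left it, along the tool's axes as they then stand; what a row does not reach is not made up. A row lasts 1/8 s, in which the tool goes at most 62.5 mm and 10.7 degrees, less where a joint would pass 70% of its speed; a pose out of reach is approached as far as the arm can. A call is refused whole if a number of a shift passes 1 or a number of a turn 1, either way. A call with a gripper value outside its range is refused whole. "jaw" is the closure, from 0 (fully open) to 1 (shut), set as the call begins (left out, the last holds). The fingers move at their own pace and stop on an object; the grip force is fixed at half the most. Time passes only in rows, so rows that do not move let the fingers close. It gives the time, the measured TCP pose, the force and the opening at its end, in the units of the state.
- state(): the state, without advancing time (a new reading comes with each control period).
- read_camera(name): name is "scene" or "top" or "wrist"; returns the picture (480x640x3 uint8, red, green, blue); there is no depth.
- camera_info(name): a dict with "mtx" (3x3 intrinsics, pixels), "eye" and "attitude" of the camera in the world; the wrist camera has in their place "hand_eye" (4x4, takes a point from camera to tool coordinates, whose origin is the TCP and whose axes are the tool frame's). Camera axes: x right, y down, z forward; pixel columns grow to the right and rows downward; lengths in mm; the calibration is good to about 2 mm. A picture is of the moment at which its call begins: read the wrist's pose just before it. camera_info takes no time and is no camera call.
- job_done(): hands the job in, once; it reports no verdict.
The state is a dict: "t": time; "joints": joint angles; "qvel": joint speeds; "tau": joint torques, N m; "eef_pos": TCP position; "tcp_rot": TCP orientation; "ft_force": force on the tool from outside, world axes, zero at the start; "moment": the same for the moment, N m; "opening": opening from 0.0 (shut) to 1.0 (fully open).
Only numpy, scipy, OpenCV 4.12 (cv2) and the standard library are available. Lean on these libraries where they do the work, as an engineer would, in place of code of your own. Each camera call takes 0.05 s, during which the arm holds its last target.

TASK

The wooden paddle lying across the two forked rests of the beige rack is in the way of the cam lever: lift it off, without the lever pushing it, and lay it flat in the white tray (set it down, do not let it drop). Then turn the crank lever by its black handle until the cams lift the shelf to its highest point, with the lever standing straight up, and finish while still holding the handle there, because a spring turns the lever back as soon as it is let go. Leave the jar, utensils, pot and can where they are.

Things in the scene. Friction and masses are not known exactly. Their poses are not given: they have to be found in the camera images.
- rack: beige plastic rack tier fixed on the table, 270 x 290 mm, 180 mm high, hinged shelf on top. Origin: on the table, below the lever's end of the cam shaft. x: from its front (robot side) to its back, z up, y along the cam shaft. Shelf at y = 47 to 302 mm, crank lever at y = 0, its handle pointing to -y; a jar is fixed under the shelf. Two upright forked rests stand at (-55, 45) and (-55, -130) mm in x, y
- rests (a point): fixed point of the rack, 184 mm above the table, in rack x, y at (-55, -78) mm: the paddle's middle starts within 8 mm of it. The rests are 12 mm thick along y, 44 mm wide along x on top, with notches 30 mm wide, notch floor 175 mm and ear tops 186 mm above the table. While the paddle lies in the notches it blocks the lever's way up
- paddle_mid (a point): centre of the wooden paddle, also half-way up its handle (centre of mass within 5 mm). 307 mm long, about 90 g: handle 18 x 18 mm from x = -154 to 71 mm, blade 85 x 48 x 7 mm up to x = 153 mm, flush with the handle's underside. x towards the blade, z up; underside 9 mm below this point. Starts lying in the notches, blade towards rack -y, lever clear below it
- tray: open white plastic tray fixed on the table, 390 (x) x 160 (y) x 30 mm high, walls and floor 4 mm thick; origin at the centre of its underside, x along its length. The paddle fits along its length
- lever (a joint): angle (rad) of the steel crank lever. 0: leaning to rack -x, 80 degrees from upright, at its stop; grows as the handle goes up and over towards rack +x. 1.4: upright, cams at highest lift, shelf level; beyond that the shelf sinks; stop at 2.5. Starts at 0 to 0.25, held by friction (0.3 N m); a spring (0.45 N m/rad) turns it back if let go upright; needs up to 8 N at the handle
- pivot (a point): point on the lever's level axis (along rack y), 100 mm above the table, in line with the middle of the handle. The handle's middle moves round it on a circle of 115 mm radius in the rack's x-z plane: in rack axes it lies 115 mm x (-sin(1.4 - lever), 0, cos(1.4 - lever)) from here
- handle_grip (a point): middle of the lever's black round handle, a sleeve 18 mm in diameter and 80 mm long along rack y that spins freely on the lever's end, so it can be held in one orientation all the way. The steel arm joins it at its +y end, 40 mm from the middle. Its y axis is its length; its x and z axes spin and mean nothing
- shelf_edge (a point): middle of the top front edge of the hinged beige shelf; it rises about 30 mm from the lever's 0 to its highest point
- jar: glass jar with a locking lid, 70 mm diameter, 96 mm high, standing on the open table; origin at the centre of its underside; leave alone
- strainer: stainless strainer spoon, 220 mm long, lying on the table; origin below the junction of handle and bowl (68 mm wide, 18 mm high), handle to its -x; leave alone
- scoop: small red plastic scoop, 140 mm long, 50 mm wide, 30 mm high, lying on the table in front of the rack; leave alone
- pot: terracotta-coloured pot with two small side handles, 90 mm diameter, 85 mm high, origin at the underside; leave alone
- canister: metal can, 70 mm diameter, 120 mm high, origin at the underside; leave alone

How it is judged (in metres and radians):
On the way, in this order (a step that is already met when the one before it is completed fails the run):
1. the paddle lies flat in the tray, let go (x of paddle_mid in the frame of tray between -0.05 and 0.05 m and y of paddle_mid in the frame of tray between -0.065 and 0.065 m and z of paddle_mid in the frame of tray below 0.022 m and angle between the z axis of paddle_mid and the z axis of tray, either way round below 0.12 rad and contact force between the fingers and paddle below 0.1 N and contact force between paddle and tray above 0.2 N and value of joint lever below 0.9 rad), for 0.2 s.
2. the lever stands upright at its highest lift, held by the fingers (value of joint lever between 1.23 and 1.57 rad and contact force between the fingers and lever above 1 N), for 0.5 s.
At the end, for the whole second after the job is handed in: the fingers still hold or press the lever with more than 1 N, its joint within 0.17 rad of 1.4 (upright, highest lift) and still; the paddle lies flat in the tray (middle within 50 mm along and 65 mm across of the tray's centre), untouched and at rest (all of step 2 and velocity of joint lever between -0.1 and 0.1 rad/s and x of paddle_mid in the frame of tray between -0.05 and 0.05 m and y of paddle_mid in the frame of tray between -0.065 and 0.065 m and z of paddle_mid in the frame of tray below 0.022 m and angle between the z axis of paddle_mid and the z axis of tray, either way round below 0.12 rad and contact force between the fingers and paddle below 0.1 N and contact force between paddle and tray above 0.2 N and linear speed of paddle below 0.03 m/s); the arm keeps its last pose, push and grip.
It fails at once if the lever pushes against the paddle (contact force between lever and paddle above 2 N).
It fails at once if the paddle is dropped or knocked off: away from its rests and above the tray with no finger on it (height (world z) of paddle_mid above 0.075 m and distance between paddle_mid and rests above 0.07 m and contact force between the fingers and paddle below 0.05 N).
It fails at once if a jar, utensil, pot or can is disturbed (moved more than 30 mm) (distance of any of jar, strainer, scoop, pot, canister from where it was at the start of the episode above 0.03 m).
It also fails if it takes over 54 s, if anything falls off the work surface, if the arm or the gripper's body presses on something with over 40 N, if the wrist force passes 120 N, or if a joint passes its speed limit or range.

## Working session

There is one attempt and no reset: what is moved stays moved. The work goes in short steps, Python scripts to look and compute and a tool call to move; the robot and the scene stay as the last step left them, time stands still between calls to the robot, and variables do not carry over. Pictures are saved under pics/ and viewed, and the job is handed in when it is done.

Besides the shell and the picture viewer there is one more tool, called after ">>>" as name(argument=value, ...), one argument or row to a line, values as JSON. step_arm: Moves the arm, as the interface text tells. Its arguments: {"type":"object","properties":{"steps":{"type":"array","items":{"type":"array","items":{"type":"number"}}},"jaw":{"type":"number"}},"required":["steps"]}

```bash
mkdir -p pics; ls; python3 - <<'E'
from cell import *
import cv2
s=state();print(s)
for n in ["scene","top","wrist"]:
    i=camera_info(n);print(n,i)
    cv2.imwrite(f"pics/{n}0.png",read_camera(n)[:,:,::-1])
E
```

```text
pics
{'t': 0.0, 'joints': array([-1.40762103e+00,  4.91548393e-01,  1.55947965e+00, -5.07071743e-06,
        1.09166247e+00, -1.05565184e-01]), 'qvel': array([-6.55202365e-04, -5.07268652e-04, -9.25847891e-06,  7.07743916e-05,
       -1.58440748e-03,  1.14567150e-03]), 'tau': array([ 2.97150429e-03, -6.12641430e+01, -2.58187222e+01,  6.92199287e-02,
        4.81623074e-02, -6.28726366e-05]), 'eef_pos': array([ 165.94560936, -602.28553731,  193.7582885 ]), 'tcp_rot': array([-1.67226525,  1.56969845,  1.73807022]), 'ft_force': array([ 0.76987303,  0.04870627, -0.08617831]), 'moment': array([-0.03026797,  0.00529142,  0.00425815]), 'opening': 1.0024891955929762}
scene {'mtx': array([[525.4521205 ,   0.        , 318.39477353],
       [  0.        , 525.4521205 , 237.46396136],
       [  0.        ,   0.        ,   1.        ]]), 'eye': array([1566.83181479, -251.01872062, 1014.97068163]), 'attitude': array([-2.25362297, -0.00352239,  1.29770475])}
top {'mtx': array([[569.74173364,   0.        , 320.54322846],
       [  0.        , 569.74173364, 233.35898885],
       [  0.        ,   0.        ,   1.        ]]), 'eye': array([ 434.17397043,   15.72517381, 1617.93706978]), 'attitude': array([-3.08792812,  0.02286209, -1.59675859])}
wrist {'mtx': array([[396.69950645,   0.        , 320.76794837],
       [  0.        , 396.69950645, 233.72660458],
       [  0.        ,   0.        ,   1.        ]]), 'hand_eye': array([[ 5.27513065e-04, -2.73791030e-01,  9.61789059e-01,
        -1.90731906e+02],
       [ 9.99999854e-01,  2.99033771e-05, -5.39958016e-04,
        -1.36247448e-01],
       [ 1.19074920e-04,  9.61789203e-01,  2.73791006e-01,
        -7.58605257e+01],
       [ 0.00000000e+00,  0.00000000e+00,  0.00000000e+00,
         1.00000000e+00]])}
```

View pics/scene0.png

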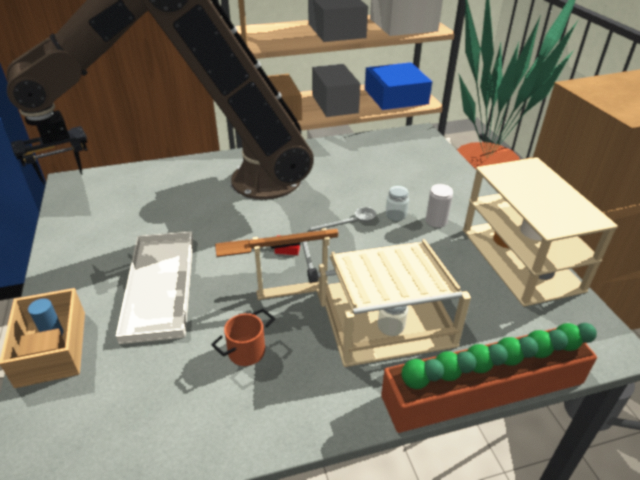

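View pics/top0.png

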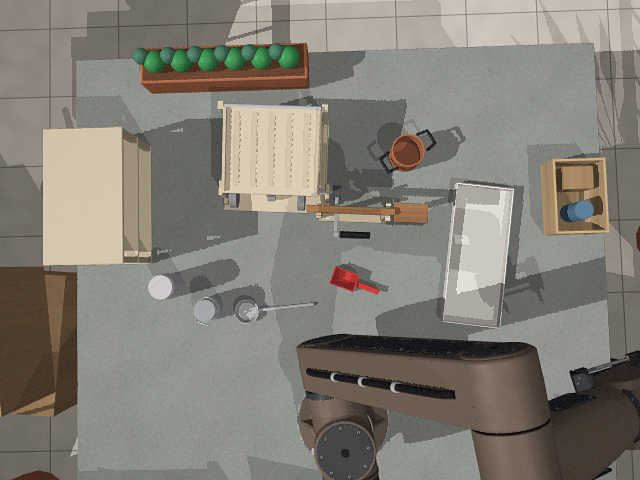

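View pics/wrist0.png

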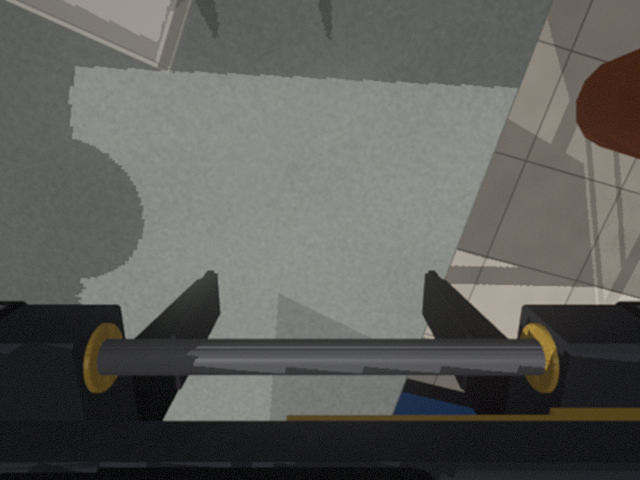

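The scene view shows the paddle from about (217,248) to (337,233), the tray at (155,285) and the rack at (395,300). In the top view the paddle runs (305,208)–(428,213), the black handle is at (353,235) and the tray at (478,255). I'll enlarge both.

```bash
python3 - <<'E'
import cv2
a=cv2.imread("pics/top0.png")
cv2.imwrite("pics/t1.png",cv2.resize(a[90:290,210:440],None,fx=3.4,fy=3,interpolation=2)[:,:])
cv2.imwrite("pics/t1.png",cv2.resize(a[90:290,200:450],None,fx=3,fy=3,interpolation=2))
cv2.imwrite("pics/t2.png",cv2.resize(a[170:340,430:530],None,fx=3.5,fy=3.5,interpolation=2))
b=cv2.imread("pics/scene0.png")
cv2.imwrite("pics/s1.png",cv2.resize(b[215:365,210:410],None,fx=4,fy=4,interpolation=2))
E
```

```text
(no output)
```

View pics/t1.png

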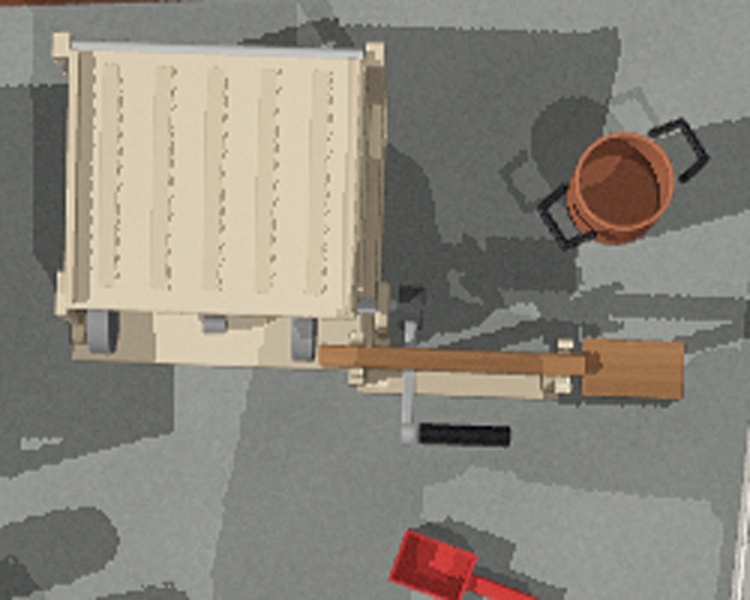

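View pics/t2.png

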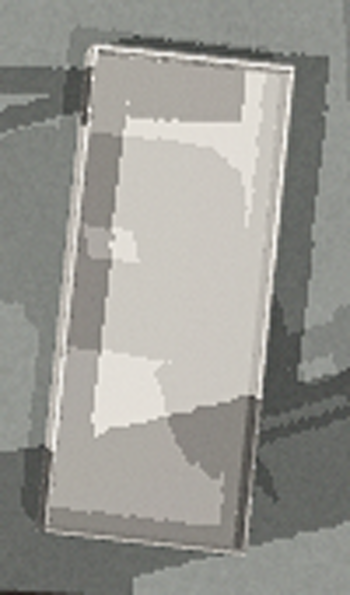

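View pics/s1.png

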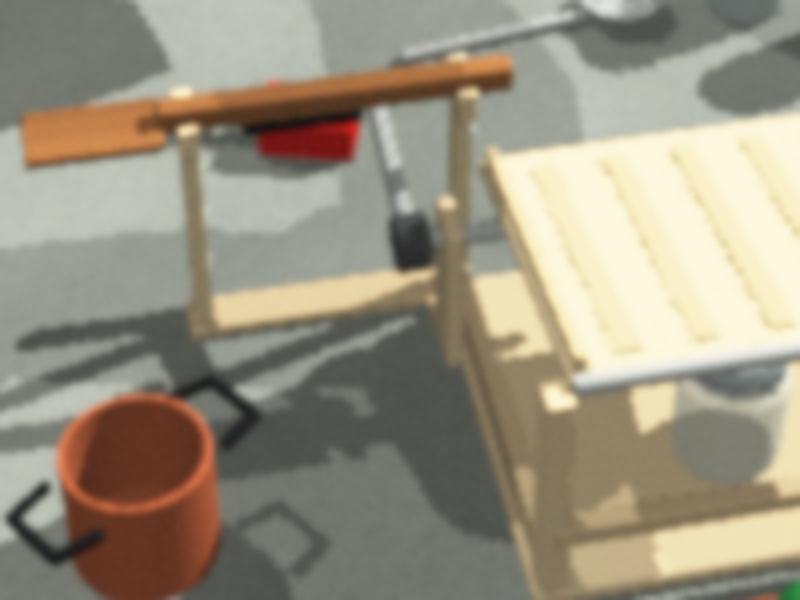

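```bash
cat > h.py <<'E'
import numpy as np, cv2
from scipy.spatial.transform import Rotation as Ro
from cell import *
def ray(n,u,v):
    i=camera_info(n);K=i["mtx"];R=Ro.from_euler('xyz',i["attitude"]).as_matrix()
    return i["eye"],R@np.linalg.inv(K)@[u,v,1]
def at(n,u,v,z):
    e,d=ray(n,u,v);return e+d*(z-e[2])/d[2]
def proj(n,P):
    i=camera_info(n);R=Ro.from_euler('xyz',i["attitude"]).as_matrix()
    c=R.T@(np.array(P)-i["eye"]);p=i["mtx"]@c;return p[:2]/p[2]
E
python3 - <<'E'
from h import *
np.set_printoptions(precision=1,suppress=True)
T=lambda u,v,z:at("top",200+u/3,90+v/3,z)
S=lambda u,v,z:at("scene",210+u/4,215+v/4,z)
print("tray");c=[]
for u,v in [(92,47),(295,68),(245,550),(45,532)]:
    p=at("top",430+u/3.5,170+v/3.5,30);c.append(p);print(p)
c=np.array(c);print("ctr",c.mean(0),"sizes",np.linalg.norm(np.diff(c,axis=0),axis=1),"yaw",np.degrees(np.arctan2(*(c[1]+c[0]-c[2]-c[3])[[1,0]])))
a=T(320,356,193);b=T(684,370,182);print("paddle",a,b,np.linalg.norm((a-b)[:2]),(a+b)/2,"yaw",np.degrees(np.arctan2(*(b-a)[[1,0]])))
for q in [(357,345),(357,376),(565,345),(565,385)]:print("ear",T(*q,186))
a=S(512,70,184);b=S(25,140,180);print("paddle scene",a,b)
for q in [(455,60),(465,95),(180,93),(188,130)]:print("ear scene",S(*q,186))
for z in (120,130,140,150):print("handle",z,T(420,434,z),T(510,436,z))
print("hub")
E
```

```text
tray
[ 649.6 -332.5   30. ]
[ 628.1 -492.2   30. ]
[ 249.  -436.5   30. ]
[ 266.7 -280.8   30. ]
ctr [ 448.4 -385.5   30. ] sizes [161.2 383.1 156.7] yaw -8.02046674647614
paddle [574.6  79.6 193. ] [ 555.3 -225.4  182. ] 305.5366327696683 [564.9 -72.9 187.5] yaw -93.62704721521298
ear [583.7  48.5 186. ]
ear [557.6  49.2 186. ]
ear [ 578.8 -126.   186. ]
ear [ 545.1 -124.9  186. ]
paddle scene [577.8  80.7 184. ] [ 559.5 -225.1  180. ]
ear scene [560.8  47.9 186. ]
ear scene [596.3  44.2 186. ]
ear scene [ 547.2 -126.6  186. ]
ear scene [ 583.8 -128.3  186. ]
handle 120 [510.7  -3.2 120. ] [506.8 -81.9 120. ]
handle 130 [510.2  -3.1 130. ] [506.3 -81.3 130. ]
handle 140 [509.7  -3.  140. ] [505.8 -80.6 140. ]
handle 150 [509.2  -2.8 150. ] [505.3 -80.  150. ]
hub
```

```bash
python3 - <<'E'
from h import *
np.set_printoptions(precision=3,suppress=True)
print(Ro.from_euler('xyz',state()["tcp_rot"]).as_matrix())
np.set_printoptions(precision=1,suppress=True)
# shelf front/rail edges for yaw, rack x dir check
T=lambda u,v,z:at("top",200+u/3,90+v/3,z)
for q in [(75,45),(362,55),(355,315),(65,312)]:print(T(*q,185))
for q in [(72,360),(350,368)]:print("base",T(*q,10))
print("pot",at("top",407,160,0))
E
```

```text
[[-0.     0.266 -0.964]
 [ 0.001 -0.964 -0.266]
 [-1.    -0.001 -0.   ]]
[847.6 282.5 185. ]
[831.1  37.9 185. ]
[609.2  49.5 185. ]
[618.9 294.9 185. ]
base [595.5 323.1  10. ]
base [580.5  59.7  10. ]
pot [ 725.  -201.8    0. ]
```

>>> step_arm(
  steps=[
    [-0.27, 0, 0, -0.986],
    [-0.27, 0, 0, -0.986],
    [-0.27, 0, 0, -0.986],
    [-0.27, 0, 0, -0.986],
    [-0.27, 0, 0, -0.986],
    [-0.27, 0, 0, -0.986],
    [-0.27, 0, 0, -0.986],
    [-0.27, 0, 0, -0.986],
    [-0.27, 0, 0, -0.986],
  ],
  jaw=0,
)

```text
t: 1.27
eef_pos: [166.0, -602.4, 316.0]
tcp_rot: [-2.94, 1.57, 1.714]
ft_force: [0.0, -0.2, -0.4]
opening: 0.997
```

>>> step_arm(
  steps=[
    [0, 0.524, -0.789, 0],
    [0, 0.524, -0.789, 0],
    [0, 0.524, -0.789, 0],
    [0, 0.524, -0.789, 0],
    [0, 0.524, -0.789, 0],
    [0, 0.524, -0.789, 0],
    [0, 0.524, -0.789, 0],
    [0, 0.524, -0.789, 0],
    [0, 0.524, -0.789, 0],
    [0, 0.524, -0.789, 0],
    [0, 0.524, -0.789, 0],
    [0, 0.524, -0.789, 0],
    [0, 0.524, -0.789, 0],
    [0, 0.524, -0.789, 0],
    [0, 0, 0, 0],
    [0, 0, 0, 0],
  ],
)

```text
t: 3.28
eef_pos: [566.5, -74.5, 315.5]
tcp_rot: [-1.404, 1.57, -3.037]
ft_force: [0.1, 0.3, -0.3]
opening: 0.998
```

```bash
python3 - <<'E'
from h import *
s=state();print(s["eef_pos"],s["joints"],Ro.from_euler('xyz',s["tcp_rot"]).as_matrix().round(3))
cv2.imwrite("pics/w1.png",read_camera("wrist")[:,:,::-1])
cv2.imwrite("pics/sc1.png",read_camera("scene")[:,:,::-1])
E
```

```text
[566.49730286 -74.54860244 315.50686384] [-2.46301750e-01  3.14589659e-01  1.51547530e+00 -2.68994028e-04
  1.31223925e+00 -1.83737533e-01] [[-0.001  0.998 -0.062]
 [-0.    -0.062 -0.998]
 [-1.    -0.001  0.   ]]
```

View pics/w1.png

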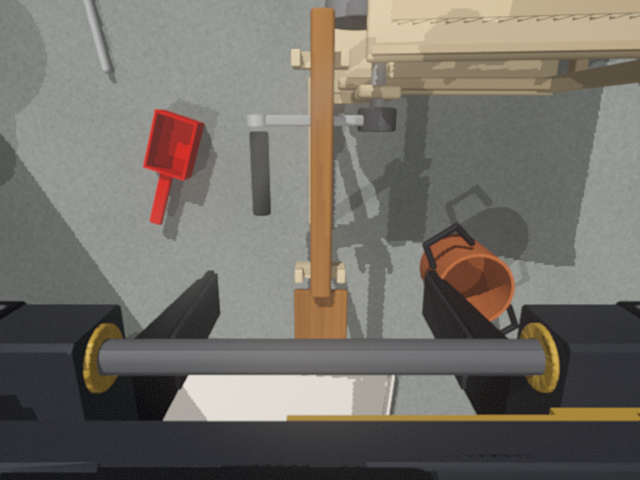

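View pics/sc1.png

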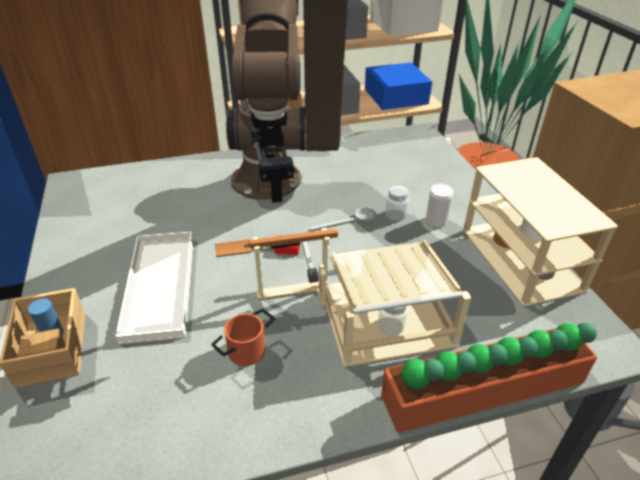

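```bash
cat >> h.py <<'E'
def wat(u,v,z,pos,rot):
    i=camera_info("wrist");H=i["hand_eye"];R=Ro.from_euler('xyz',rot).as_matrix()
    d=R@H[:3,:3]@np.linalg.inv(i["mtx"])@[u,v,1];e=np.array(pos)+R@H[:3,3]
    return e+d*(z-e[2])/d[2]
E
python3 - <<'E'
from h import *
np.set_printoptions(precision=1,suppress=True)
s=state();W=lambda u,v,z:wat(u,v,z,s["eef_pos"],s["tcp_rot"])
print(proj("scene",s["eef_pos"]))
print("paddle",W(322,10,193),W(322.5,297,193),"edges",W(311,150,193),W(333.5,150,193))
for z in (120,125,130,140):print("h",z,W(259.5,132,z),W(262,214,z))
print("ears",W(300,57,186),W(341,57,186),W(302,272,186),W(343,273,186))
E
```

```text
[274.2 196.4]
paddle [575.6  77.  193. ] [ 562. -144.  193.] edges [560.9 -19.5 193. ] [578.3 -20.6 193. ]
h 120 [511.5  -4.8 120. ] [505.6 -83.9 120. ]
h 125 [512.3  -4.7 125. ] [506.4 -82.8 125. ]
h 130 [513.   -4.6 130. ] [507.2 -81.7 130. ]
h 140 [514.5  -4.4 140. ] [508.9 -79.5 140. ]
ears [557.3  48.4 186. ] [587.9  46.4 186. ] [ 545.7 -122.6  186. ] [ 581.  -125.8  186. ]
```

>>> step_arm(
  steps=[
    [0.5, 0, 0, 0],
    [0.5, 0, 0, 0],
    [0.5, 0, 0, 0],
    [0.5, 0, 0, 0],
    [0.4, 0, 0, 0],
    [0.3, 0, 0, 0],
    [0.28, 0, 0, 0],
    [0, 0, 0, 0],
    [0, 0, 0, 0],
  ],
)

```text
t: 4.5
eef_pos: [567.1, -74.5, 167.3]
tcp_rot: [1.324, 1.57, -0.31]
ft_force: [0.5, 0.1, -0.4]
opening: 1.002
```

>>> step_arm(
  steps=[
    [0, 0, 0, 0],
    [0, 0, 0, 0],
    [0, 0, 0, 0],
    [0, 0, 0, 0],
    [0, 0, 0, 0],
    [0, 0, 0, 0],
    [0, 0, 0, 0],
    [0, 0, 0, 0],
  ],
  jaw=1,
)

```text
t: 5.5
eef_pos: [566.8, -74.5, 166.8]
tcp_rot: [0.079, 1.571, -1.555]
ft_force: [0.5, 0.9, -0.2]
opening: 0.215
```

>>> step_arm(
  steps=[
    [0, 0, 0, 0],
    [0, 0, 0, 0],
    [-0.2, 0, 0, 0],
    [-0.3, 0, 0, 0],
    [-0.4, 0, 0, 0],
    [-0.4, 0, 0, 0],
    [-0.4, 0, 0, 0],
    [-0.4, 0, 0, 0],
    [0, 0, 0, 0],
    [0, 0, 0, 0],
  ],
)

```text
t: 6.75
eef_pos: [566.5, -74.4, 271.5]
tcp_rot: [-1.54, 1.57, 3.109]
ft_force: [0.2, -0.1, -0.8]
opening: 0.183
```

```bash
python3 - <<'E'
from h import *
s=state();print(s["eef_pos"],s["opening"],s["ft_force"])
a=read_camera("wrist")[:,:,::-1];b=read_camera("scene")[:,:,::-1]
cv2.imwrite("pics/c2.png",np.hstack([cv2.resize(a,(400,300)),cv2.resize(b[130:370,180:500],(400,300))]))
E
```

```text
[566.52289612 -74.35632421 271.5188659 ] 0.18346645929281635 [ 0.15708139 -0.08057644 -0.8170712 ]
```

View pics/c2.png

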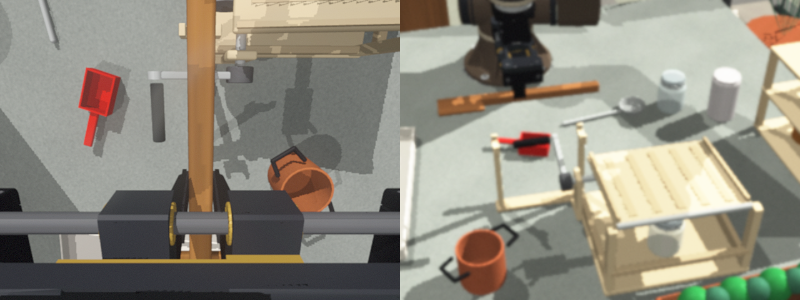

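>>> step_arm(
  steps=[
    [0, -0.246, 0.795, 0],
    [0, -0.246, 0.795, 0],
    [0, -0.246, 0.795, 0],
    [0, -0.246, 0.795, 0],
    [0, -0.246, 0.795, 0],
    [0, -0.246, 0.795, 0],
    [0, -0.246, 0.795, 0],
    [0, -0.246, 0.795, 0],
    [0, 0, 0, 0],
    [0, 0, 0, 0],
  ],
)

```text
t: 8.1
eef_pos: [448.6, -385.1, 271.3]
tcp_rot: [-2.505, 1.57, 2.144]
ft_force: [-0.2, -1.3, -1.3]
opening: 0.181
```

>>> step_arm(
  steps=[
    [0, 0, 0, 0.5],
    [0, 0, 0, 0.8],
    [0, 0, 0, 1],
    [0, 0, 0, 1],
    [0, 0, 0, 1],
    [0, 0, 0, 1],
    [0, 0, 0, 1],
    [0, 0, 0, 1],
    [0, 0, 0, 1],
    [0, 0, 0, 1],
    [0, 0, 0, 1],
    [0, 0, 0, 0.8],
    [0, 0, 0, 0.7],
    [0, 0, 0, 0],
    [0, 0, 0, 0],
  ],
)

```text
t: 9.98
eef_pos: [448.9, -385.0, 271.9]
tcp_rot: [0.28, 1.571, -2.998]
ft_force: [-1.2, 0.5, -0.4]
opening: 0.185
```

```bash
python3 - <<'E'
from h import *
s=state();print(s["eef_pos"],s["opening"],s["ft_force"],Ro.from_euler('xyz',s["tcp_rot"]).as_matrix().round(3))
cv2.imwrite("pics/w3.png",read_camera("wrist")[:,:,::-1])
a=read_camera("top")[:,:,::-1]
cv2.imwrite("pics/t3.png",cv2.resize(a[130:370,400:600],None,fx=2.5,fy=2.5))
E
```

```text
[ 448.91949142 -384.98495058  271.8505339 ] 0.18511445034036572 [-1.19858464  0.48887996 -0.44916811] [[-0.    -0.136 -0.991]
 [-0.    -0.991  0.136]
 [-1.     0.     0.   ]]
```

View pics/w3.png

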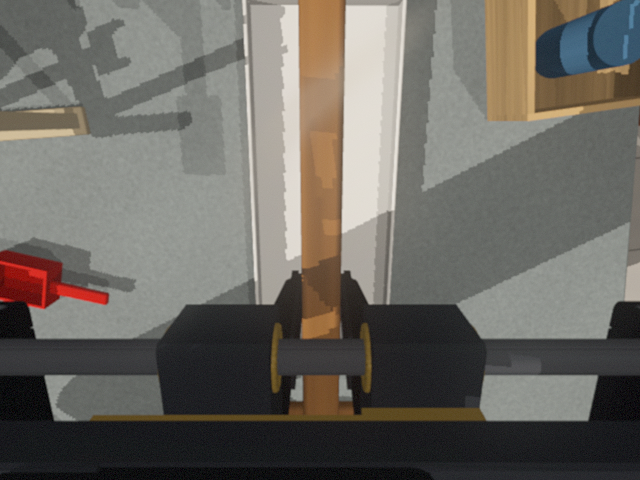

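View pics/t3.png

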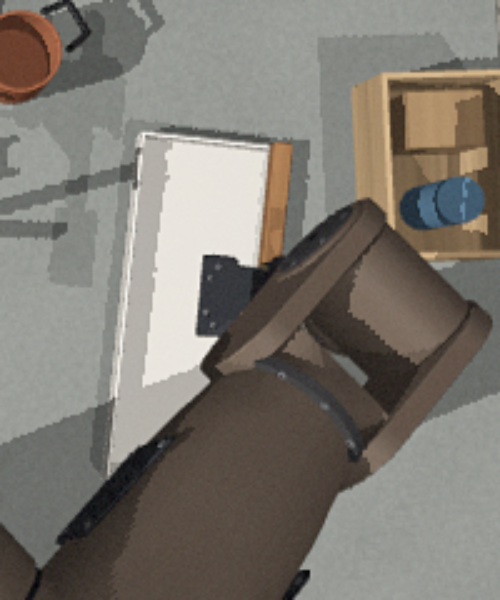

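The paddle is centred over the tray, but the fingertips reach about 8 mm below its underside, so it would fall 8 mm onto the floor on release. I'll rest it across the tray walls first and re-grip higher so it can be set down properly.

>>> step_arm(
  steps=[
    [0, 0, 0, -0.5],
    [0, 0, 0, -0.9],
    [0, 0, 0, -1],
    [0, 0, 0, -1],
    [0, 0, 0, -1],
    [0, 0, 0, -1],
    [0, 0, 0, -1],
    [0, 0, 0, -1],
    [0, 0, 0, -1],
    [0, 0, 0, -1],
    [0, 0, 0, -1],
    [0, 0, 0, -0.85],
    [0, 0, 0, 0],
    [0, 0, 0, 0],
  ],
)

```text
t: 11.82
eef_pos: [448.6, -385.6, 271.8]
tcp_rot: [-0.535, 1.571, -2.247]
ft_force: [-0.1, 0.0, -1.1]
opening: 0.187
```

>>> step_arm(
  steps=[
    [0.5, 0, 0, 0],
    [0.7, 0, 0, 0],
    [0.7, 0, 0, 0],
    [0.7, 0, 0, 0],
    [0.7, 0, 0, 0],
    [0.6, 0, 0, 0],
    [0.4, 0, 0, 0],
    [0.3, 0, 0, 0],
    [0.2, 0, 0, 0],
    [0.1, 0, 0, 0],
    [0, 0, 0, 0],
    [0, 0, 0, 0],
  ],
)

```text
t: 13.32
eef_pos: [448.8, -385.9, 27.4]
tcp_rot: [0.83, 1.57, -0.881]
ft_force: [1.2, -0.6, -0.7]
opening: 0.186
```

>>> step_arm(
  steps=[
    [0.06, 0, 0, 0],
    [0.04, 0, 0, 0],
    [0.02, 0, 0, 0],
    [0, 0, 0, 0],
  ],
)

```text
t: 13.82
eef_pos: [448.7, -385.7, 21.7]
tcp_rot: [0.768, 1.57, -0.943]
ft_force: [-2.7, 2.0, 9.4]
opening: 0.19
```

```bash
python3 - <<'E'
from h import *
s=state();print(s["eef_pos"],s["opening"],s["ft_force"],s["moment"])
cv2.imwrite("pics/w4.png",read_camera("wrist")[:,:,::-1])
a=read_camera("scene")[:,:,::-1]
cv2.imwrite("pics/s4.png",cv2.resize(a[180:380,50:300],None,fx=3,fy=3))
E
```

```text
[ 448.66663221 -385.69147277   21.74589936] 0.18960747758795263 [-2.66323567  2.00755291  9.4154999 ] [0.43082805 0.37060311 0.00993527]
```

View pics/s4.png

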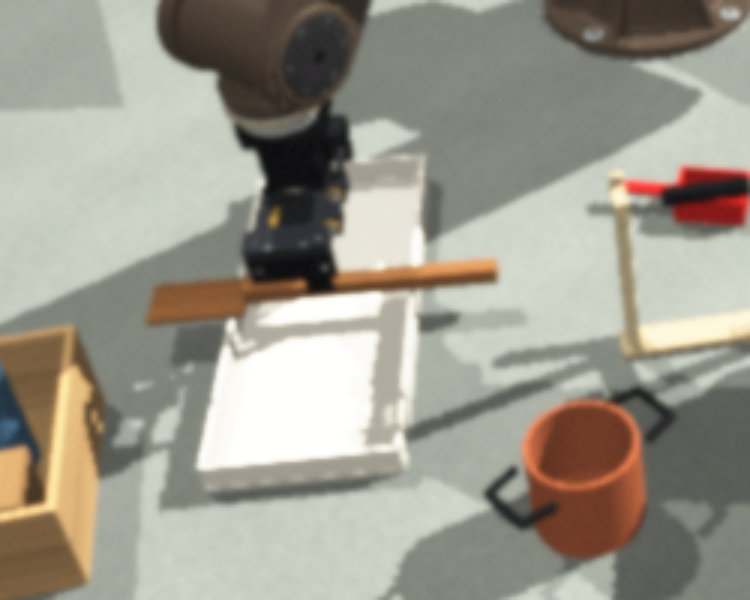

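The paddle lies across both tray walls with 9 N of contact. I'll release it and re-grip about 10 mm higher.

>>> step_arm(
  steps=[
    [0, 0, 0, 0],
    [0, 0, 0, 0],
    [0, 0, 0, 0],
    [0, 0, 0, 0],
    [-0.1, 0, 0, 0],
    [-0.1, 0, 0, 0],
    [0, 0, 0, 0],
    [0, 0, 0, 0],
  ],
  jaw=0.6,
)

```text
t: 14.92
eef_pos: [448.6, -385.6, 30.9]
tcp_rot: [0.574, 1.571, -1.137]
ft_force: [0.4, -0.2, 0.3]
opening: 0.397
```

>>> step_arm(
  steps=[
    [0, 0, 0, 0],
    [0, 0, 0, 0],
    [0, 0, 0, 0],
    [0, 0, 0, 0],
    [0, 0, 0, 0],
    [0, 0, 0, 0],
  ],
  jaw=1,
)

```text
t: 15.68
eef_pos: [448.6, -385.6, 30.9]
tcp_rot: [0.52, 1.571, -1.19]
ft_force: [0.2, 1.7, 0.1]
opening: 0.008
```

```bash
python3 - <<'E'
from h import *
s=state();print(s["eef_pos"],s["opening"],s["ft_force"],s["moment"])
cv2.imwrite("pics/w5.png",read_camera("wrist")[:,:,::-1])
a=read_camera("scene")[:,:,::-1]
cv2.imwrite("pics/s5.png",cv2.resize(a[180:380,50:300],None,fx=3,fy=3))
E
```

```text
[ 448.62786244 -385.63686636   30.85539896] 0.008139307533737613 [0.16032448 1.67994633 0.09820728] [-0.01866267 -0.07144709 -0.00157126]
```

View pics/s5.png

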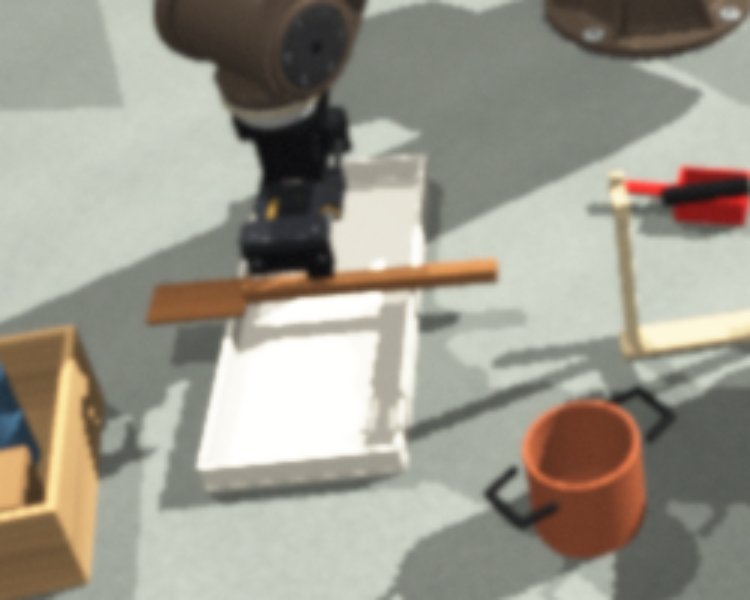

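View pics/w5.png

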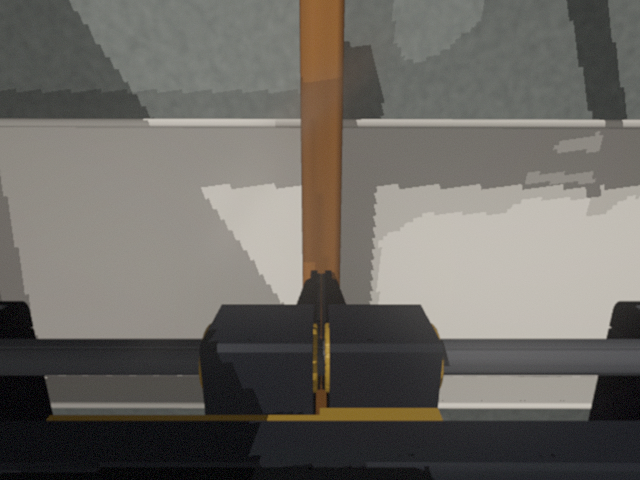

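```bash
python3 - <<'E'
from h import *
np.set_printoptions(precision=1,suppress=True)
s=state();W=lambda u,v,z:wat(u,v,z,s["eef_pos"],s["tcp_rot"])
for z in (12,20,30,40,48):
    print(z,[W(u,v,z)[:2] for u,v in [(302.5,200),(340.5,200),(300,20),(344,20)]], np.linalg.norm(W(302.5,200,z)-W(340.5,200,z)),np.linalg.norm(W(300,20,z)-W(344,20,z)))
print("tray wall far edge z30",W(250,122,30),W(250,406,30))
a=cv2.imread("pics/w5.png");cv2.imwrite("pics/w5c.png",cv2.resize(a[0:420,220:440],None,fx=2,fy=1.4,interpolation=2))
cv2.imwrite("pics/w5c.png",cv2.resize(a[180:420,200:450],None,fx=3,fy=2.5,interpolation=2))
b=cv2.imread("pics/s5.png");cv2.imwrite("pics/s5c.png",cv2.resize(b[150:350,120:520],None,fx=2,fy=2,interpolation=2))
E
```

```text
12 [array([ 442.6, -348.3]), array([ 462.7, -351.2]), array([ 454.6, -262.1]), array([ 475.3, -265.1])] 20.380137574039935 20.953303114826124
20 [array([ 443.1, -346.8]), array([ 462.6, -349.6]), array([ 454.7, -263.9]), array([ 474.7, -266.7])] 19.602159216404768 20.153445101842472
30 [array([ 443.9, -345. ]), array([ 462.3, -347.6]), array([ 454.9, -266.2]), array([ 473.8, -268.8])] 18.629686269360757 19.15362258561291
40 [array([ 444.6, -343.1]), array([ 462.1, -345.6]), array([ 455. , -268.4]), array([ 473. , -270.9])] 17.65721332231674 18.1538000693834
48 [array([ 445.2, -341.6]), array([ 461.9, -343.9]), array([ 455.1, -270.2]), array([ 472.3, -272.6])] 16.87923496468157 17.353942056399756
tray wall far edge z30 [ 425.3 -305.2   30. ] [ 395.9 -459.2   30. ]
```

View pics/w5c.png

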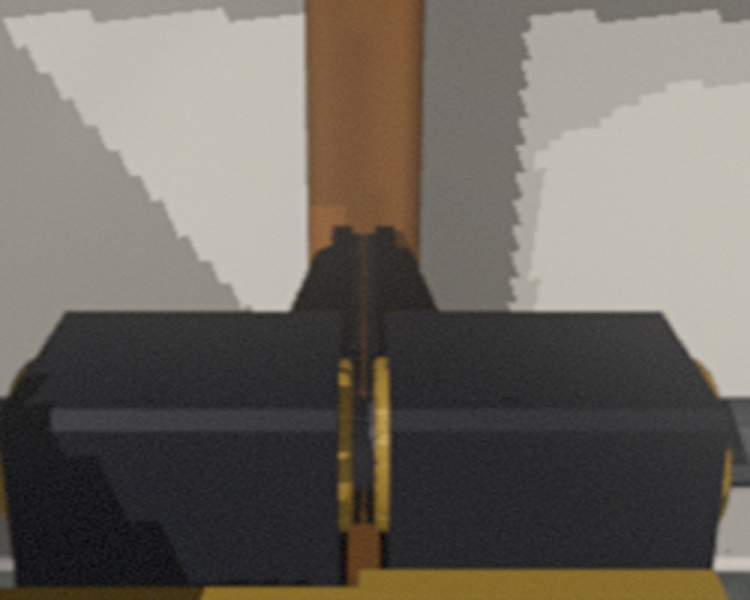

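View pics/s5c.png

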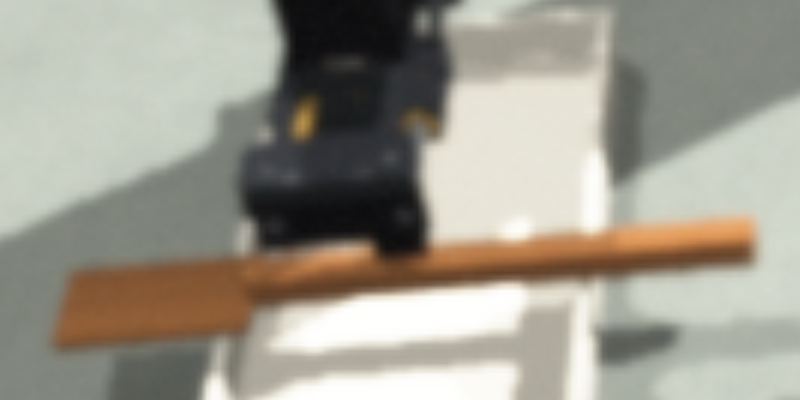

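```bash
python3 - <<'E'
from h import *
s=state();W=lambda u,v,z:wat(u,v,z,s["eef_pos"],s["tcp_rot"])
i=camera_info("wrist");H=np.linalg.inv(i["hand_eye"])
for t in ([0,0,0],[-19,0,0],[-19,9,0]):
    p=i["mtx"]@(H@np.r_[t,1])[:3];print("tip px",t,p[:2]/p[2])
img=cv2.imread("pics/s5.png")
tiles=[]
for z in (20,30,39,48):
    a=img.copy()
    for l in ([(302.5,200),(300,20)],[(340.5,200),(344,20)]):
        q=[(proj("scene",W(u,v,z))-[50,180])*3 for u,v in l]
        cv2.line(a,*[tuple(int(x) for x in p) for p in q],(0,255,0),1)
    p=(proj("scene",s["eef_pos"])-[50,180])*3;cv2.circle(a,tuple(int(x) for x in p),3,(255,0,255),-1)
    tiles.append(cv2.resize(a[200:350,280:520],None,fx=1.6,fy=1.9))
cv2.imwrite("pics/ov.png",np.vstack([np.hstack(tiles[:2]),np.hstack(tiles[2:])]))
E
```

```text
tip px [0, 0, 0] [323.56751674 275.99844378]
tip px [-19, 0, 0] [323.86986084 291.22985837]
tip px [-19, 9, 0] [343.03863264 291.2223095 ]
```

View pics/ov.png

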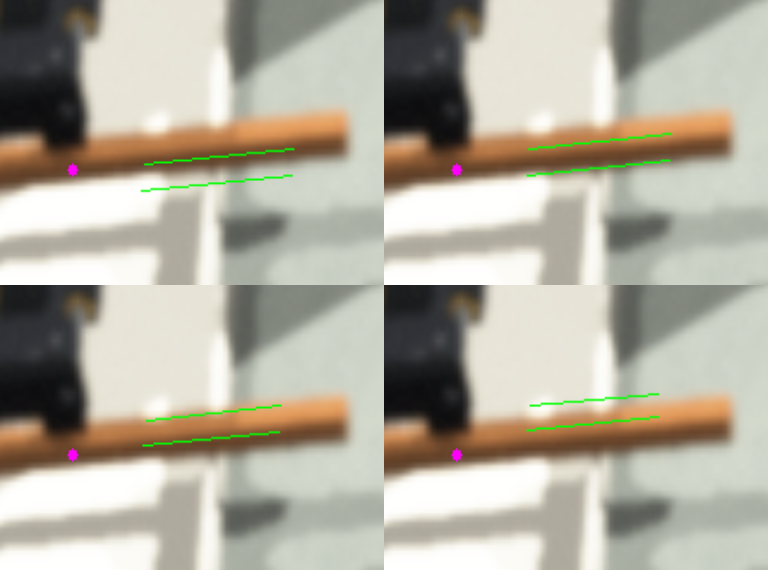

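>>> step_arm(
  steps=[
    [0, 0, 0, 0],
    [0, 0, 0, 0],
    [0, 0, 0, 0],
    [0, 0, 0, 0],
  ],
  jaw=0.4,
)

```text
t: 16.27
eef_pos: [448.6, -385.6, 30.8]
tcp_rot: [0.116, 1.571, -1.595]
ft_force: [-0.3, -0.4, 0.5]
opening: 0.37
```

```bash
python3 - <<'E'
from h import *
s=state();print(s["eef_pos"],s["opening"],s["ft_force"],s["moment"])
w=read_camera("wrist")[:,:,::-1];a=read_camera("scene")[:,:,::-1]
cv2.imwrite("pics/w6.png",w);cv2.imwrite("pics/s6f.png",a)
cv2.imwrite("pics/s6.png",np.vstack([cv2.resize(a[240:290,90:220],(780,300),interpolation=2),cv2.resize(w[180:400],(780,300))]))
E
```

```text
[ 448.60228463 -385.6494436    30.84476522] 0.3695343135455055 [-0.30762792 -0.38057621  0.54540544] [-0.04185558 -0.13752579  0.02020774]
```

View pics/s6.png

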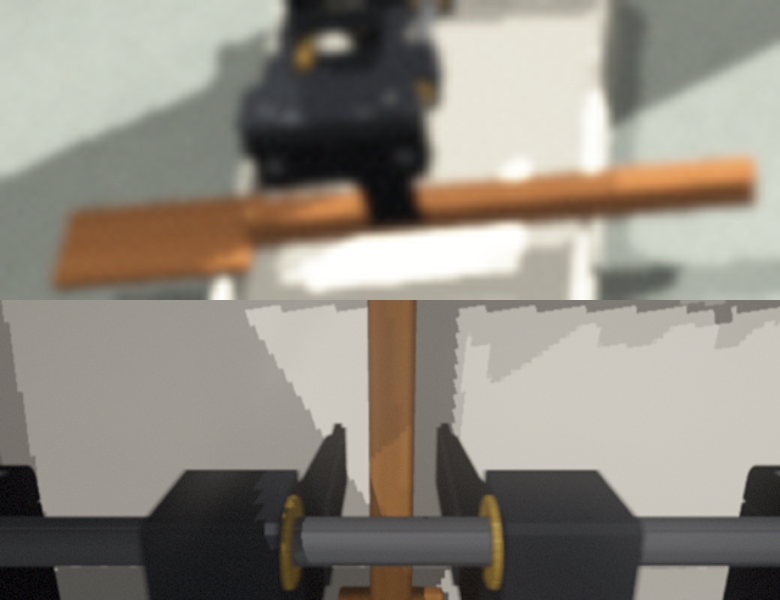

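>>> step_arm(
  steps=[
    [0.05, 0, 0, 0],
    [0.05, 0, 0, 0],
    [0, 0, 0, 0],
    [0, 0, 0, 0],
  ],
)

```text
t: 16.88
eef_pos: [448.6, -385.6, 25.8]
tcp_rot: [0.214, 1.571, -1.496]
ft_force: [0.3, 0.4, -0.2]
opening: 0.597
```

>>> step_arm(
  steps=[
    [0, 0, 0, 0],
    [0, 0, 0, 0],
    [0, 0, 0, 0],
    [0, 0, 0, 0],
    [0, 0, 0, 0],
    [0, 0, 0, 0],
    [0, 0, 0, 0],
  ],
  jaw=1,
)

```text
t: 17.75
eef_pos: [448.6, -385.6, 25.9]
tcp_rot: [0.627, 1.571, -1.084]
ft_force: [-0.1, -0.4, -0.3]
opening: 0.179
```

>>> step_arm(
  steps=[
    [0, 0, 0, 0],
    [-0.1, 0, 0, 0],
    [-0.2, 0, 0, 0],
    [-0.2, 0, 0, 0],
    [0, 0, 0, 0],
    [0, 0, 0, 0],
  ],
)

```text
t: 18.5
eef_pos: [448.6, -385.6, 50.9]
tcp_rot: [0.466, 1.571, -1.244]
ft_force: [-0.3, -0.1, -0.8]
opening: 0.18
```

```bash
python3 - <<'E'
from h import *
s=state();print(s["eef_pos"],s["opening"],s["ft_force"],s["moment"])
w=read_camera("wrist")[:,:,::-1];a=read_camera("scene")[:,:,::-1]
cv2.imwrite("pics/s7.png",np.vstack([cv2.resize(a[225:290,90:220],(780,330),interpolation=2),cv2.resize(w[180:400],(780,270))]))
E
```

```text
[ 448.56481126 -385.5727429    50.87903141] 0.17994088780530135 [-0.28100209 -0.08870669 -0.80564436] [ 0.01554806 -0.06270841  0.03288674]
```

View pics/s7.png

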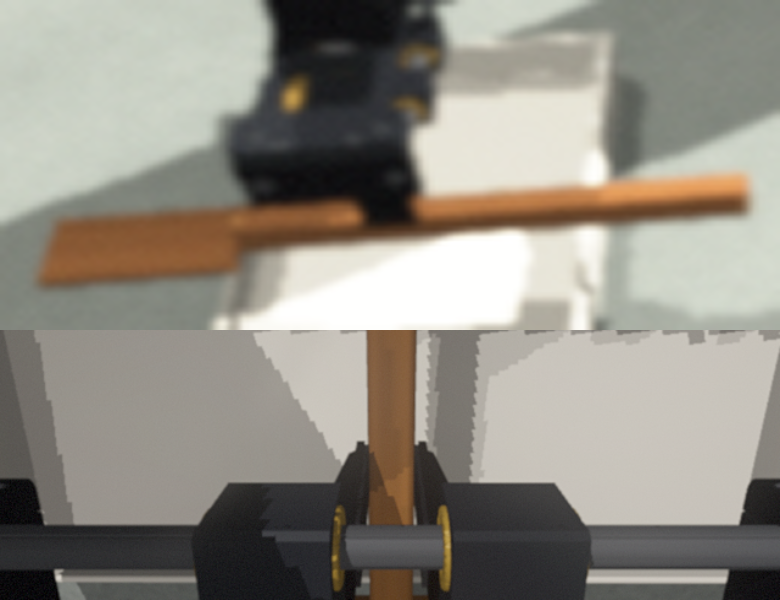

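>>> step_arm(
  steps=[
    [0, 0, 0, 0.4],
    [0, 0, 0, 0.7],
    [0, 0, 0, 1],
    [0, 0, 0, 1],
    [0, 0, 0, 1],
    [0, 0, 0, 1],
    [0, 0, 0, 1],
    [0, 0, 0, 1],
    [0, 0, 0, 1],
    [0, 0, 0, 1],
    [0, 0, 0, 1],
    [0, 0, 0, 0.8],
    [0, 0, 0, 0.4],
    [0, 0, 0, 0],
    [0, 0, 0, 0],
  ],
)

```text
t: 20.48
eef_pos: [448.6, -385.6, 50.7]
tcp_rot: [-0.521, 1.571, 2.475]
ft_force: [0.0, 0.1, -1.2]
opening: 0.178
```

>>> step_arm(
  steps=[
    [0.2, 0, 0, 0],
    [0.2, 0, 0, 0],
    [0.2, 0, 0, 0],
    [0.15, 0, 0, 0],
    [0.1, 0, 0, 0],
    [0.06, 0, 0, 0],
    [0, 0, 0, 0],
    [0, 0, 0, 0],
  ],
)

```text
t: 21.48
eef_pos: [448.7, -385.7, 5.6]
tcp_rot: [2.345, 1.57, -0.943]
ft_force: [1.0, -1.5, -1.2]
opening: 0.178
```

```bash
python3 - <<'E'
from h import *
s=state();print(s["eef_pos"],s["opening"],s["ft_force"],Ro.from_euler('xyz',s["tcp_rot"]).as_matrix().round(3)[:2,1])
w=read_camera("wrist")[:,:,::-1];a=read_camera("scene")[:,:,::-1]
cv2.imwrite("pics/s8.png",np.hstack([cv2.resize(a[210:360,80:230],(400,400),interpolation=2),cv2.resize(w,(400,400))]))
E
```

```text
[ 448.71540372 -385.73604312    5.58157682] 0.17762730130963286 [ 0.99256796 -1.45437413 -1.20013118] [-0.146 -0.989]
```

View pics/s8.png

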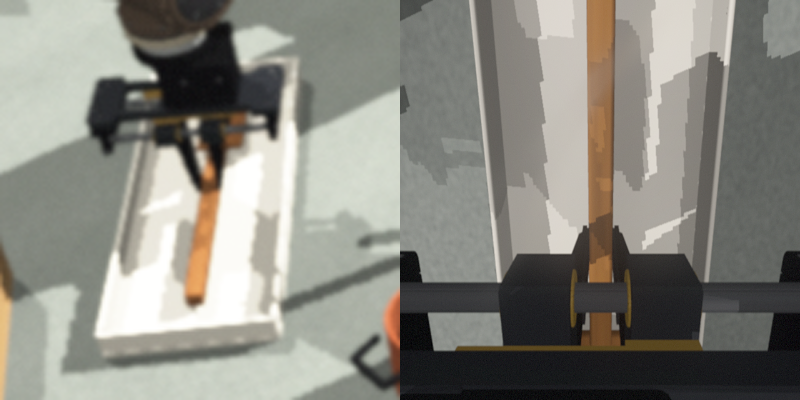

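The paddle is centred along the tray. I'll lower the last 1.5 mm and release.

>>> step_arm(
  steps=[
    [0.02, 0, 0, 0],
    [0.015, 0, 0, 0],
    [0.01, 0, 0, 0],
    [0, 0, 0, 0],
  ],
)

```text
t: 22.08
eef_pos: [448.6, -385.6, 3.0]
tcp_rot: [-0.104, 1.571, 2.891]
ft_force: [-0.1, -0.9, -1.1]
opening: 0.181
```

>>> step_arm(
  steps=[
    [0, 0, 0, 0],
    [0, 0, 0, 0],
    [0, 0, 0, 0],
    [0, 0, 0, 0],
    [0, 0, 0, 0],
  ],
  jaw=0.45,
)

```text
t: 22.7
eef_pos: [448.6, -385.6, 3.1]
tcp_rot: [2.003, 1.571, -1.285]
ft_force: [-1.2, 0.6, 0.6]
opening: 0.547
```

>>> step_arm(
  steps=[
    [-0.1, 0, 0, 0],
    [-0.3, 0, 0, 0],
    [-0.6, 0, 0, 0],
    [-0.8, 0, 0, 0],
    [-0.9, 0, 0, 0],
    [-0.9, 0, 0, 0],
    [-0.9, 0, 0, 0],
    [-0.8, 0, 0, 0],
    [0, 0, 0, 0],
    [0, 0, 0, 0],
  ],
)

```text
t: 23.95
eef_pos: [448.2, -385.2, 268.0]
tcp_rot: [-0.317, 1.571, 2.678]
ft_force: [-0.1, -0.8, -0.8]
opening: 0.551
```

```bash
python3 - <<'E'
from h import *
s=state();print(s["eef_pos"],s["opening"],s["ft_force"],Ro.from_euler('xyz',s["tcp_rot"]).as_matrix().round(3)[:2,1])
w=read_camera("wrist")[:,:,::-1];a=read_camera("scene")[:,:,::-1];t=read_camera("top")[:,:,::-1]
cv2.imwrite("pics/w9.png",w)
cv2.imwrite("pics/s9.png",np.hstack([cv2.resize(a[210:360,80:230],(400,400),interpolation=2),cv2.resize(w,(400,400))]))
cv2.imwrite("pics/s9b.png",a)
E
```

```text
[ 448.22483225 -385.21588807  268.02899646] 0.5511379688528127 [-0.13808368 -0.79959487 -0.80753893] [-0.146 -0.989]
```

View pics/s9.png

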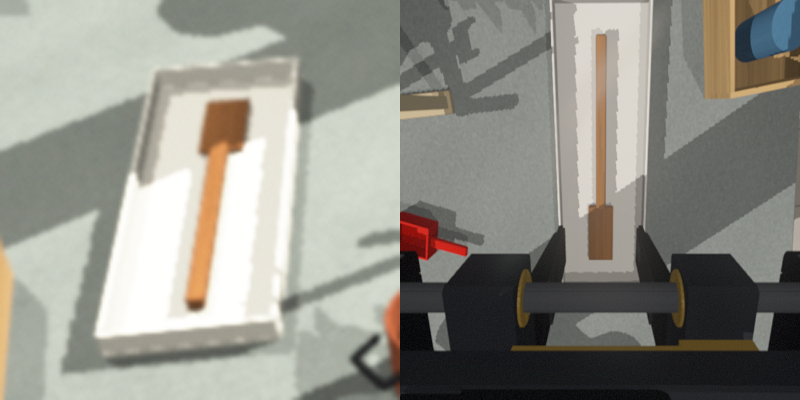

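```bash
python3 - <<'E'
import cv2
a=cv2.imread("pics/s9b.png");cv2.imwrite("pics/s9c.png",cv2.resize(a[215:365,210:410],None,fx=4,fy=4,interpolation=2))
E
```

```text
(no output)
```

View pics/s9c.png

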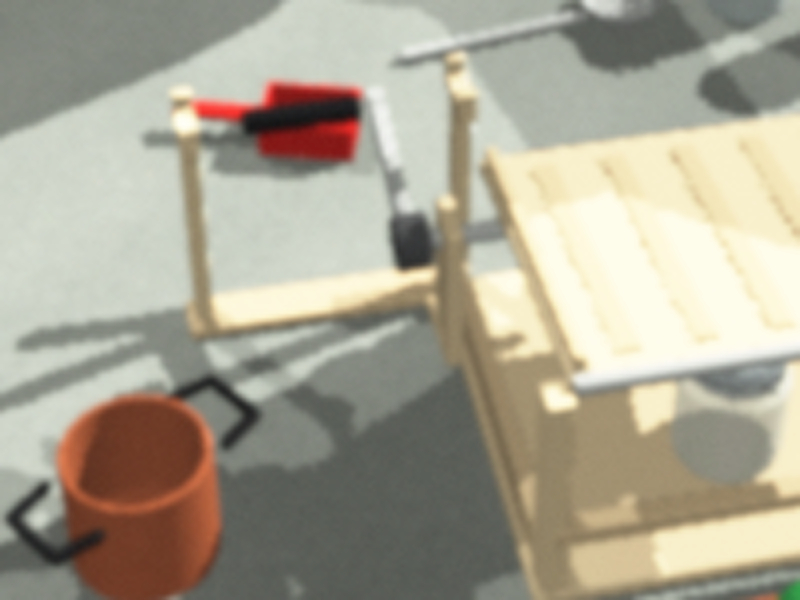

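```bash
python3 - <<'E'
from h import *
from scipy.optimize import least_squares
np.set_printoptions(precision=2,suppress=True)
i=camera_info("wrist");H=i["hand_eye"]
Rw=np.array([[-0.001,.998,-.062],[0,-.062,-.998],[-1,-.001,0]]);pw=np.array([566.5,-74.55,315.5])
er=pw+Rw@H[:3,3];dr=Rw@H[:3,:3]@np.linalg.inv(i["mtx"])@[260.7,173,1]
rays=[ray("top",355,235),ray("scene",285.6,244),(er,dr)]
def res(p,idx=(0,1,2)):
    o=[]
    for k in idx:
        e,d=rays[k];d=d/np.linalg.norm(d);v=p-e;o+=list(v-d*(v@d))
    return o
for idx in [(0,1),(1,2),(0,1,2)]:
    r=least_squares(res,[510,-43,130],args=(idx,));print(idx,r.x,np.array(res(r.x)).reshape(-1,3))
p=r.x
# handle ends triangulated
yaw=np.radians(-3.1);R=Ro.from_euler('z',yaw).as_matrix()
# rack origin from rests points (avg of top/scene/wrist ear centres)
r1=np.mean([[570.6,48.8],[578.5,46],[572.6,47.4]],0);r2=np.mean([[562,-125.5],[565.5,-127.4],[563.3,-124.2]],0)
print(r1,r2,"yaw",np.degrees(np.arctan2(-(r1-r2)[0],(r1-r2)[1])))
o=(r1+r2)/2-(R@[-55,-42.5,0])[:2];print("origin",o)
q=R.T@(p-np.r_[o,0]);print("handle in rack",q,"lever",1.4-np.arctan2(-q[0],q[2]-100),"radius",np.hypot(q[0],q[2]-100))
for l in (0,.05,.1,.2):print(l,-115*np.sin(1.4-l),100+115*np.cos(1.4-l))
E
```

```text
(0, 1) [508.9  -42.43 117.88] [[ 0.06  0.26 -0.01]
 [-0.06 -0.26  0.01]
 [-0.78  1.69 -0.07]]
(1, 2) [510.17 -43.21 119.25] [[ 1.39 -0.56  0.09]
 [-0.26 -0.75  0.13]
 [ 0.26  0.75 -0.13]]
(0, 1, 2) [509.37 -43.01 118.38] [[ 0.55 -0.33  0.04]
 [-0.16 -0.72  0.02]
 [-0.39  1.06 -0.06]]
[573.9  47.4] [ 563.6 -125.7] yaw -3.4052657909289206
origin [625.97   0.31]
handle in rack [-114.08  -49.56  118.38] lever -0.011042710132498135 radius 115.55517755831536
0 -113.32671894867292 119.54622143352772
0.05 -112.2081861500658 125.1857690156998
0.1 -110.80919132297718 130.76236529182756
0.2 -107.18449488623102 141.67114176481746
```

>>> step_arm(
  steps=[
    [0, 0, 0, -0.7],
    [0, 0, 0, -1],
    [0, 0, 0, -1],
    [0, 0, 0, -1],
    [0, 0, 0, -1],
    [0, 0, 0, -1],
    [0, 0, 0, -1],
    [0, 0, 0, -1],
    [0, 0, 0, -1],
    [0, 0, 0, -1],
    [0, 0, 0, -1],
    [0, 0, 0, -0.7],
    [0, 0, 0, -0.5],
    [0, 0, 0, 0],
  ],
  jaw=0.2,
)

```text
t: 25.85
eef_pos: [448.5, -385.5, 267.3]
tcp_rot: [-2.327, 1.569, 2.329]
ft_force: [-0.1, -0.1, 0.2]
opening: 0.798
```

>>> step_arm(
  steps=[
    [0, 0.095, -0.751, 0],
    [0, 0.095, -0.751, 0],
    [0, 0.095, -0.751, 0],
    [0, 0.095, -0.751, 0],
    [0, 0.095, -0.751, 0],
    [0, 0.095, -0.751, 0],
    [0, 0.095, -0.751, 0],
    [0, 0.095, -0.751, 0],
    [0, 0.095, -0.751, 0],
    [0, 0, 0, 0],
    [0, 0, 0, 0],
  ],
)

```text
t: 27.22
eef_pos: [510.1, -50.8, 267.8]
tcp_rot: [-1.256, 1.57, -2.884]
ft_force: [-0.5, 0.7, 0.5]
opening: 0.801
```

```bash
python3 - <<'E'
from h import *
s=state();print(s["eef_pos"],s["joints"],s["opening"],Ro.from_euler('xyz',s["tcp_rot"]).as_matrix().round(3)[:2,1])
cv2.imwrite("pics/w10.png",read_camera("wrist")[:,:,::-1])
E
```

```text
[510.09729638 -50.81663771 267.80443226] [-2.28052311e-01  2.57195075e-01  1.72602627e+00 -2.90491784e-04
  1.15887531e+00 -1.71392706e-01] 0.8008335128882532 [ 0.998 -0.057]
```

View pics/w10.png

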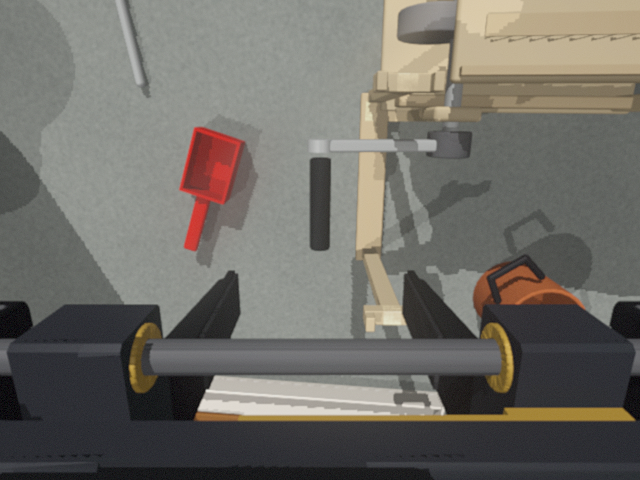

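>>> step_arm(
  steps=[
    [0.4, 0, 0, 0],
    [0.6, 0, 0, 0],
    [0.6, 0, 0, 0],
    [0.6, 0, 0, 0],
    [0.5, 0, 0, 0],
    [0.35, 0, 0, 0],
    [0.2, 0, 0, 0],
    [0.1, 0, 0, 0],
    [0, 0, 0, 0],
    [0, 0, 0, 0],
  ],
)

```text
t: 28.52
eef_pos: [510.5, -50.7, 101.1]
tcp_rot: [1.313, 1.57, -0.314]
ft_force: [-0.6, 0.3, 0.0]
opening: 0.799
```

>>> step_arm(
  steps=[
    [0, 0, 0, 0],
    [0, 0, 0, 0],
    [0, 0, 0, 0],
    [0, 0, 0, 0],
    [0, 0, 0, 0],
    [0, 0, 0, 0],
    [0, 0, 0, 0],
    [0, 0, 0, 0],
  ],
  jaw=1,
)

```text
t: 29.52
eef_pos: [509.1, -50.5, 100.3]
tcp_rot: [-1.588, 1.568, 3.069]
ft_force: [-5.1, -0.6, 1.4]
opening: 0.18
```

```bash
python3 - <<'E'
from h import *
s=state();print(s["eef_pos"],s["opening"],s["ft_force"],Ro.from_euler('xyz',s["tcp_rot"]).as_matrix().round(3)[:2,1])
w=read_camera("wrist")[:,:,::-1];a=read_camera("scene")[:,:,::-1]
cv2.imwrite("pics/s11.png",np.hstack([cv2.resize(a[130:330,200:400],(400,400),interpolation=2),cv2.resize(w,(400,400))]))
E
```

```text
[509.14648123 -50.51591049 100.28722931] 0.17992013104392443 [-5.13796099 -0.6053142   1.40598664] [ 0.998 -0.056]
```

View pics/s11.png

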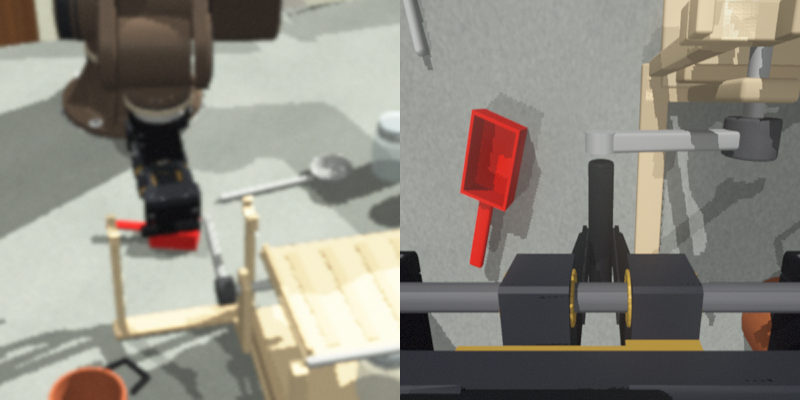

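>>> step_arm(
  steps=[
    [-0.112, 0.025, 0, 0],
    [-0.112, 0.025, 0, 0],
    [-0.109, 0.036, 0, 0],
    [-0.109, 0.037, 0, 0],
    [-0.21, 0.094, 0, 0],
    [-0.199, 0.114, 0, 0],
    [-0.187, 0.134, 0, 0],
    [0, 0, 0, 0],
  ],
)

```text
t: 30.62
eef_pos: [534.5, -52.1, 153.5]
tcp_rot: [1.375, 1.568, -0.251]
ft_force: [-2.1, -1.1, 1.2]
opening: 0.181
```

```bash
python3 - <<'E'
from h import *
s=state();print(s["eef_pos"],s["opening"],s["ft_force"],s["moment"])
w=read_camera("wrist")[:,:,::-1];a=read_camera("scene")[:,:,::-1]
cv2.imwrite("pics/s12.png",np.hstack([cv2.resize(a[130:330,200:400],(400,400),interpolation=2),cv2.resize(w,(400,400))]))
E
```

```text
[534.54611062 -52.08619025 153.51687503] 0.18124770785370997 [-2.09964839 -1.06852044  1.22780141] [-0.32986772  0.32519283 -0.07489046]
```

View pics/s12.png

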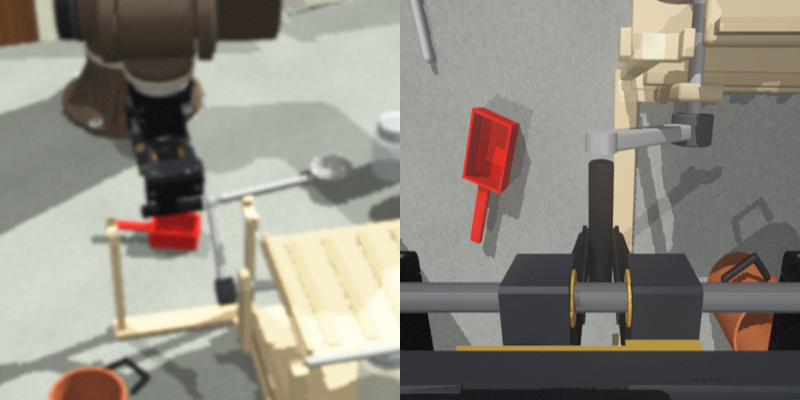

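The lever is following at about 0.5 rad with small forces, so I'll continue.

>>> step_arm(
  steps=[
    [-0.086, 0.076, 0, 0],
    [-0.087, 0.076, 0, 0],
    [-0.157, 0.168, 0, 0],
    [-0.139, 0.183, 0, 0],
    [-0.12, 0.196, 0, 0],
    [-0.1, 0.207, 0, 0],
    [-0.04, 0.108, 0, 0],
    [-0.039, 0.108, 0, 0],
    [0, 0, 0, 0],
  ],
)

```text
t: 31.85
eef_pos: [589.4, -55.2, 190.0]
tcp_rot: [-1.469, 1.569, -3.096]
ft_force: [2.7, -5.3, -23.6]
opening: 0.183
```

>>> step_arm(
  steps=[
    [-0.029, 0.112, 0, 0],
    [-0.028, 0.111, 0, 0],
    [-0.017, 0.114, 0, 0],
    [-0.017, 0.113, 0, 0],
    [-0.008, 0.115, 0, 0],
    [-0.003, 0.115, 0, 0],
    [0, 0, 0, 0],
    [0, 0, 0, 0],
    [0, 0, 0, 0],
  ],
)

```text
t: 32.98
eef_pos: [621.8, -57.3, 194.6]
tcp_rot: [-1.486, 1.566, -3.113]
ft_force: [-4.4, -6.7, -21.0]
opening: 0.18
```

```bash
python3 - <<'E'
from h import *
s=state();print(s["eef_pos"],s["opening"],s["ft_force"],s["moment"])
w=read_camera("wrist")[:,:,::-1];a=read_camera("scene")[:,:,::-1]
cv2.imwrite("pics/s13.png",np.hstack([cv2.resize(a[130:330,200:400],(400,400),interpolation=2),cv2.resize(w,(400,400))]))
cv2.imwrite("pics/s13b.png",a)
E
```

```text
[621.83120086 -57.2612631  194.60846065] 0.17997313865946182 [ -4.41964444  -6.70250779 -21.04752717] [-1.28235709  0.61988777 -0.07949695]
```

View pics/s13.png

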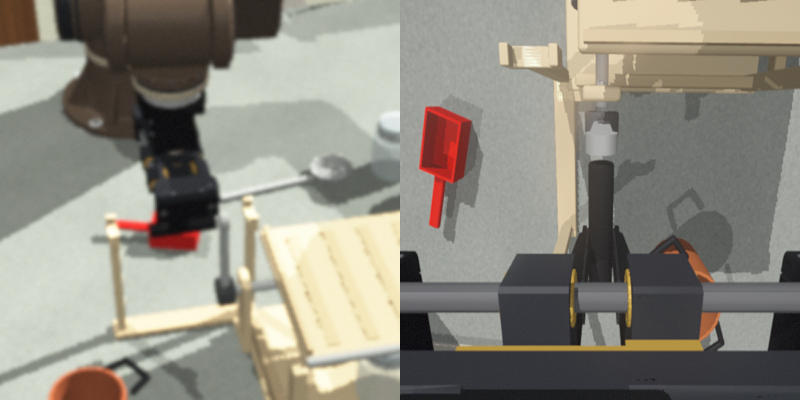

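View pics/s13b.png

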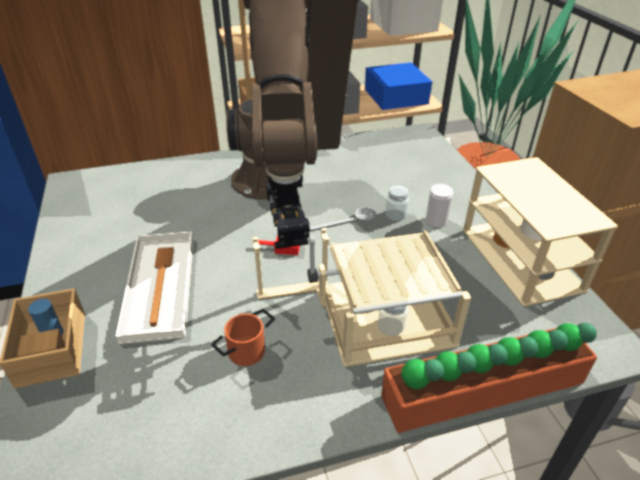

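>>> step_arm(
  steps=[
    [0.02, 0.01, 0, 0],
    [0.01, 0.01, 0, 0],
    [0, 0, 0, 0],
    [0, 0, 0, 0],
    [0, 0, 0, 0],
    [0, 0, 0, 0],
    [0, 0, 0, 0],
    [0, 0, 0, 0],
    [0, 0, 0, 0],
    [0, 0, 0, 0],
  ],
)

```text
t: 34.33
eef_pos: [622.9, -57.5, 194.4]
tcp_rot: [-1.371, 1.567, -2.998]
ft_force: [-8.1, -6.4, -11.9]
opening: 0.179
```

```bash
python3 - <<'E'
from h import *
s=state();print(s["t"],s["eef_pos"],s["opening"],s["ft_force"],s["moment"],abs(s["qvel"]).max())
t=read_camera("top")[:,:,::-1];a=read_camera("scene")[:,:,::-1]
cv2.imwrite("pics/s14.png",np.hstack([cv2.resize(a[200:350,80:380],(400,400),interpolation=2),cv2.resize(t[130:330,300:560],(400,400))]))
E
```

```text
34.325 [622.85207872 -57.45239994 194.36384404] 0.17943345767460916 [ -8.13473232  -6.38856658 -11.85908364] [-1.30373801  1.4035617  -0.03028439] 0.0007928371589278946
```

View pics/s14.png

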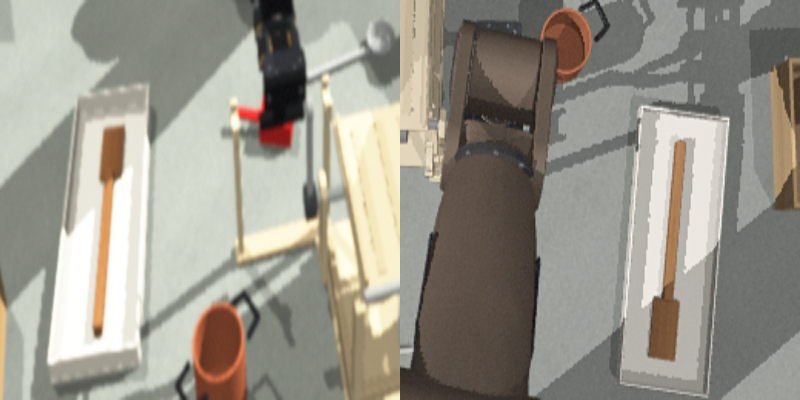

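```bash
python3 -c "
from cell import *
print(job_done())"
```

```text
the job is handed in; nothing more can be done
None
```

The paddle is lying flat in the white tray, and the crank lever is upright with the gripper still holding its black handle. I handed the job in at about 34 s of the 54 s; it gives no verdict.

**Paddle:** I lifted it off the rests before touching the lever. The first grip left the fingertips about 8 mm below the paddle's underside, so I rested it across the tray walls and re-gripped higher. The first re-grip missed: the jaws closed without catching the paddle and nothing moved. The second re-grip held. I let go with the underside about 3 mm above the tray floor by my estimate, so there was a very small drop at the end.

**Last checks:**
- **Paddle:** the scene and top pictures show it flat and roughly centred in the tray, with nothing touching it.
- **Lever:** it looks vertical in the pictures, and the gripper's travel along the rack puts it at about 1.4 rad. I have no direct reading of the joint.
- **Grip:** the handle was firmly gripped at about 17 mm opening. The side force was about 8 N against the spring, and the joint speeds were practically zero.
- **Residual load:** about 12 N of downward force remained at the wrist, from holding the handle slightly above its circle.
- **Other objects:** the pot and scoop, and the jar, can and strainer where visible, showed no sign of having moved. I checked this by eye only, without measuring.

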